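# Screw the cap onto the filled jug until it is hand-tight

## Task

The steel vacuum jug on the desk has just been filled and stands open: pick up its screw cap, set it squarely on the threaded neck and screw it on clockwise until you feel the resistance rise as it clamps down on the rubber ring, so that it ends hand-tight, neither loose nor overtightened (it takes about a half to one and a quarter turns). Do not lean hard on the jug, drag it or tip it, and leave the mug, the tumbler and the stapler alone.

Things in the scene. Friction and masses are not known exactly. Their poses are not given: they have to be found in the camera images.
- jug: full steel vacuum jug, 126 mm across, 1.8 to 2.8 kg, loose on a rubber foot that slips if turned with over about 0.8 N m. Origin: centre of its underside; z up along its axis, x towards its side handle (reaches 118 mm from the axis, 150 mm high). Shoulder: 126 mm across at 132 mm high, 68 mm at 178 mm; then a black collar 68 mm across up to 186 mm; on it the neck
- jug_mouth (a point): centre of the top of the threaded neck, on the jug's axis, 216 mm above its underside. Neck: 38 mm across, 46 mm over the thread, 30 mm tall; right-hand two-start thread, 14 mm of travel a turn. The cap comes tight 1 to 3 mm below where it first touches the rubber ring, which pushes back 16 N a mm
- jug_handle (a point): middle of the jug's handle grip, 108 mm from the jug's axis and 95 mm above its underside
- cap: black screw cap with a steel disc on top, 58 mm across, 44 mm high, 90 g, stands open side down on the desk. Origin: centre of its underside (skirt edge); z up along its axis. Grip the ribbed skirt 15 to 30 mm above the underside. Bore 50 mm across, 33 mm deep; two thread lugs inside, opposite each other, 11 to 14 mm above the edge, at an unknown heading. About 1.5 mm of sideways play on the neck
- cap_top (a point): centre of the cap's top, 44 mm above its underside. Set on the neck, the cap rests on the thread with its underside 12 to 20 mm below the mouth. Held square, pressed with 2 to 6 N, turned clockwise from above and followed down at 14 mm a turn it catches within half a turn; meeting the ring it turns freely for about 0.15 turn of thread slack, then tightens: hand-tight after 0.4 to 1.3 turns in all
- jug_collar (a point): centre of the top of the black collar, 186 mm above the jug's underside. A white rubber ring, 59 mm across, lies on it; rings differ, its top is 4.5 to 8.5 mm above this point, so the home height is unknown. Turning moment: under 0.15 N m running free, 0.25 to 0.9 when hand-tight, about half as read with the hand at rest. A grip of 8 to 15 N a finger slips round the cap at hand-tight
- mug: bystander: white mug, 80 mm across, 92 mm high, handle along y; origin at the centre of its underside
- tumbler: bystander: closed slim metal tumbler, 67 mm across, 186 mm high; origin at the centre of its underside
- stapler: bystander: stapler 135 mm long (along x), 34 mm wide, 42 mm high; origin at the centre of its underside
Things that resemble listed ones, but are neither listed nor needed, are in the scene too. Of the things shaped like the cap, the black one is meant. Of the things that look like the jug, take the one that is nearest to the robot's base at the start.

How it is judged (in metres and radians):
On the way, in this order (a step that is already met when the one before it is completed fails the run):
1. the cap is lifted off the desk (height (world z) of cap above 0.1 m), for 0.1 s.
2. the thread has caught: the cap is on the neck, square, and has screwed down below where it first rests (horizontal distance between cap_top and jug_mouth below 0.004 m and z of cap in the frame of jug below 0.195 m and angle between the z axis of cap and the z axis of jug, either way round below 0.08 rad), for 0.2 s.
At the end, for the whole second after the job is handed in: the cap is hand-tight (thread and rubber ring together press on it with 24 to 110 N), square on the neck within 4 mm and 3 degrees, and let go; the jug stands upright, at rest, within 40 mm of where it stood, its handle within 60 mm (contact force between cap and jug between 24 and 110 N and horizontal distance between cap_top and jug_mouth below 0.004 m and angle between the z axis of cap and the z axis of jug, either way round below 0.05 rad and angle between jug's own z axis and vertical below 0.05 rad and distance of jug from where it was at the start of the episode below 0.04 m and distance of jug_handle from where it was at the start of the episode below 0.06 m and linear speed of each of cap, jug below 0.02 m/s); the robot touches nothing.
It fails at once if the cap is overtightened (thread and rubber ring together press on it with more than 140 N) (contact force between cap and jug above 140 N).
It fails at once if the jug is leaned on hard (it bears on the desk with more than 55 N, of which 18 to 27 N is its own weight) (contact force between jug_foot and anything else above 55 N).
It fails at once if the jug is tipped, dragged or twisted away (angle between jug's own z axis and vertical above 0.15 rad or distance of jug from where it was at the start of the episode above 0.05 m or distance of jug_handle from where it was at the start of the episode above 0.08 m).
It fails at once if the mug, the tumbler or the stapler is disturbed (distance of any of mug, tumbler, stapler from where it was at the start of the episode above 0.03 m).
It also fails if it takes over 72 s, if anything falls off the work surface, if the arm or the gripper's body presses on something with over 40 N, if the wrist force passes 120 N, or if a joint passes its speed limit or range.

## Robot

A 6-joint arm with a two-finger parallel gripper is mounted at the origin on the work surface. World frame = base frame: x ahead of the robot, y to its left, z up, the work surface at z = 0. Lengths are in mm, angles in rad, forces in N, time in s.
With the tool pointing down it reaches from about 400 to 825 mm from the base axis. Payload 7 kg.
Tool frame: the origin (TCP) lies where the fingers leave the gripper's body, on its centre line; the fingertips stand 66 mm ahead of it and the grasp point (between the pads) lies 47 mm ahead of it; z points along the fingers, y is the direction in which the jaws open and shut (so a half turn about z gives the same grasp; the last joint's range is limited). The gripper opens to 88 mm and grips with 3 to 60 N. Pads are 19 mm wide; open, the fingers measure 130 mm over their backs; the gripper's body (78 mm by 193 mm) begins 47 mm behind the grasp point.
Start: joints at [-1.054, 0.359, 0.012, 0, -1.224, -0.288], TCP at [153.071, -657.392, 292.161] pointing down, gripper open.
Joint ranges: [-3.07, 3.07], [-1.43, 2.12], [-1.02, 1.25], [-3.03, 1.67], [-3.05, -0], [-3.03, 3.03]. Speed limits (rad/s): [2.39, 2.39, 3.01, 3.14, 3.14, 3.14].

## Interface

Orientations are given as a rotation vector (axis times angle).
In Python, from rig import r gives the robot as it stands. The module is installed in compiled form; this text tells all that it offers.
- The arm moves only by the shell command python3 -m jog 'ROWS' [FORCE]. ROWS is JSON, a list of rows, each an object of numbers: "dx", "dy", "dz": the shift along the tool's x, y, z scaled (see below); "ax", "ay", "az": the turn, a rotation vector about the tool's x, y, z scaled (see below); "claw": the closure in counts, from 0 (fully open) to 255 (shut). In form: [{"dx": .., "dy": .., "dz": .., "ax": .., "ay": .., "az": .., "claw": ..}, ...]. A call has 1 to 20 rows; each row is the pose to reach, as a shift and turn from the pose commanded when the call began, along the tool's axes at that moment; what a row does not reach only later rows make up. The controller multiplies each number of a shift by 300 mm and each number of a turn by 30 degrees. A row lasts 1/10 s, in which the tool goes at most 50 mm and 8.59 degrees, less where a joint would pass 70% of its speed; a pose out of reach is approached as far as the arm can. A call with a number of a shift or a turn outside -1 to 1 is refused whole. A call with a gripper value outside its range is refused whole. The fingers move at their own pace and stop on an object; FORCE is the grip in N (left out, the last holds). Time passes only in rows, so rows that repeat a pose let the fingers close. It gives the time, the measured TCP pose, the force and the opening at its end, in the units of the state.
- r.get_obs(): the state, without advancing time (a new reading comes with each control period).
- r.camera(name): name is "scene" or "top"; returns the picture (400x640x3 uint8, red, green, blue); there is no depth.
- r.camera_info(name): a dict with "fov_y" (degrees; the focal length in pixels is half the picture's height over the tangent of half this angle, whatever the lens; pixels are square), "cx", "cy" (the principal point, pixels), "world_from_camera" (4x4, takes a point from camera to world coordinates). Camera axes: x right, y down, z forward; pixel columns grow to the right and rows downward; lengths in mm; the calibration is good to about 2 mm. A picture is of the moment at which its call begins. camera_info takes no time and is no camera call.
- r.close_job(): hands the job in, once; it reports no verdict.
The state is a dict: "t": time; "qpos": joint angles; "joint_vel": joint speeds; "joint_torque": joint torques, N m; "eef_pos": TCP position; "tcp_rot": TCP orientation; "force": force on the tool from outside, world axes, zero at the start; "moment": the same for the moment, N m; "finger_gap": finger opening in mm.
Only numpy, scipy, OpenCV 4.12 (cv2) and the standard library are available. Lean on these libraries where they do the work, as an engineer would, in place of code of your own. Each camera call takes 0.05 s, during which the arm holds its last target.

## Working session

There is one attempt and no reset: what is moved stays moved. The work goes in short steps, Python scripts to look and compute and a shell command to move; the robot and the scene stay as the last step left them, time stands still between calls to the robot, and variables do not carry over. Pictures are saved under pics/ and viewed, and the job is handed in when it is done.

```bash
mkdir -p pics; python3 - <<'E'
from rig import r
import cv2
o=r.get_obs();print({k:(v if not hasattr(v,'tolist') else v.tolist()) for k,v in o.items()})
for n in("scene","top"):
    i=r.camera_info(n);print(n,i)
    cv2.imwrite(f"pics/{n}0.png",r.camera(n)[:,:,::-1])
E
```

```text
{'t': 0.0, 'qpos': [-1.053900189840889, 0.35942381384653205, 0.011073532013087594, -0.00037240729651853976, -1.2240719446499735, -0.2880724570729357], 'joint_vel': [0.0011554260629373903, 0.0009995467320229206, -0.00045259386980855694, 0.0002892862481449853, -0.0005860654106713747, -0.0030924799283259035], 'joint_torque': [0.0008140865065797698, -58.27104091644287, 29.305266737937927, 6.99704647064209, 0.006837427063146606, -0.00016214224160648882], 'eef_pos': [153.00369017959963, -657.0534843263472, 291.201073789294], 'tcp_rot': [0.35841777745054015, -3.1207622839984297, -0.002565054160879902], 'force': [0.40806064107911194, -0.26779912639505954, -0.2737547327938807], 'moment': [0.02357564140101486, 0.03408919672459803, 0.014564796330102823], 'finger_gap': 87.5992425402479}
scene {'fov_y': 48.06926789341746, 'cx': 316.72107702775907, 'cy': 199.23389719660696, 'world_from_camera': array([[ 5.75552515e-03,  8.16779442e-01, -5.76921326e-01,
         1.35294910e+03],
       [ 9.99909737e-01, -1.17050910e-02, -6.59617152e-03,
         9.80075871e+01],
       [-1.21405339e-02, -5.76831287e-01, -8.16773086e-01,
         1.22600890e+03],
       [ 0.00000000e+00,  0.00000000e+00,  0.00000000e+00,
         1.00000000e+00]])}
top {'fov_y': 53.534159692790524, 'cx': 311.19763116831473, 'cy': 197.20908830032803, 'world_from_camera': array([[ 1.00711438e-03, -9.98280585e-01,  5.86076689e-02,
         4.83723482e+02],
       [-9.99923871e-01, -1.72605813e-03, -1.22177289e-02,
         1.11109038e+02],
       [ 1.22978818e-02, -5.85909025e-02, -9.98206325e-01,
         1.38861934e+03],
       [ 0.00000000e+00,  0.00000000e+00,  0.00000000e+00,
         1.00000000e+00]])}
```

View pics/scene0.png

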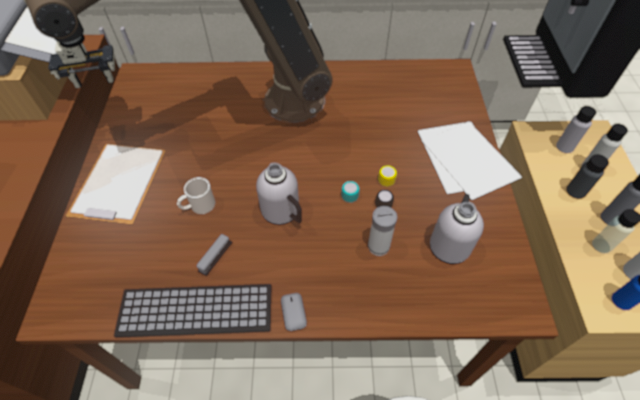

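View pics/top0.png

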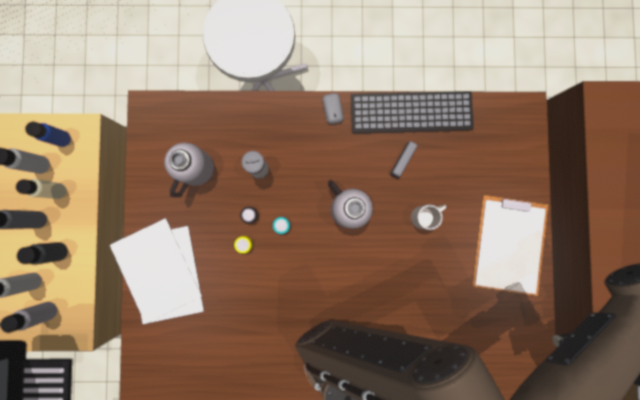

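The scene view shows the near jug at about (277,195), the black cap at (385,200) in front of the tumbler (381,232), and the teal and yellow decoy caps. In the top view the jug mouth is at (354,208) and the black cap at (250,215). I'll zoom in and measure.

```bash
cat > h.py <<'E'
import numpy as np, cv2
from rig import r
def cam(n):
    i=r.camera_info(n); f=200/np.tan(np.radians(i["fov_y"]/2)); T=np.array(i["world_from_camera"]); return f,i["cx"],i["cy"],T
def ray(n,u,v):
    f,cx,cy,T=cam(n); d=T[:3,:3]@np.array([(u-cx)/f,(v-cy)/f,1]); return T[:3,3],d
def atz(n,u,v,z):
    p,d=ray(n,u,v); return p+d*(z-p[2])/d[2]
def proj(n,P):
    f,cx,cy,T=cam(n); c=(np.asarray(P,float)-T[:3,3])@T[:3,:3]; return np.stack([cx+f*c[...,0]/c[...,2],cy+f*c[...,1]/c[...,2]],-1)
def tri(a,b):
    A=np.zeros((3,3));B=np.zeros(3)
    for n,u,v in(a,b):
        p,d=ray(n,u,v);d/=np.linalg.norm(d);M=np.eye(3)-np.outer(d,d);A+=M;B+=M@p
    return np.linalg.solve(A,B)
E
python3 - <<'E'
from h import *
s=cv2.imread("pics/scene0.png");t=cv2.imread("pics/top0.png")
def crop(i,x,y,w,h,k): return cv2.resize(i[y:y+h,x:x+w],None,fx=k,fy=k,interpolation=cv2.INTER_CUBIC)
a=np.hstack([crop(s,250,155,70,70,5),crop(s,335,160,70,70,5)])
b=np.hstack([crop(t,315,170,70,70,5),crop(t,225,185,70,70,5)])
cv2.imwrite("pics/c0.png",cv2.resize(np.vstack([a,b]),(600,600)))
# rough
print(atz("top",250,215,44),atz("scene",385,199,44)); print(atz("top",354,208,216),atz("scene",275,170,216))
E
```

```text
[502.0400117  301.57573076  44.        ] [520.27555399 308.37792883  44.        ]
[520.77345607 -30.06395148 216.        ] [534.21433624 -30.31747615 216.        ]
```

View pics/c0.png

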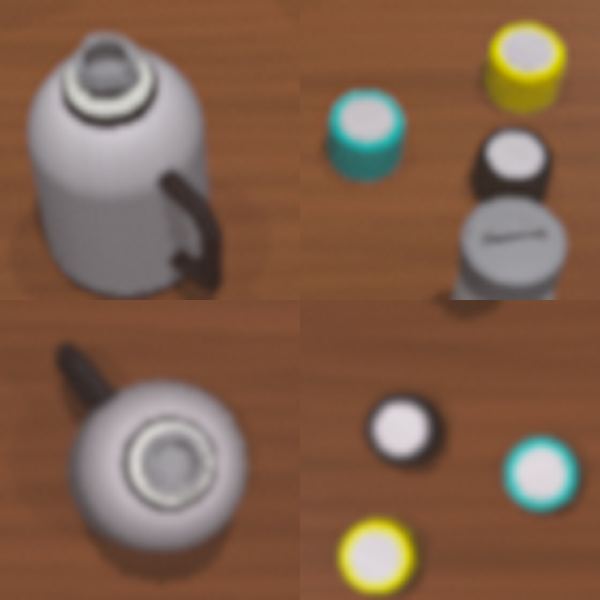

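```bash
python3 - <<'E'
from h import *
s=cv2.imread("pics/scene0.png").astype(int);t=cv2.imread("pics/top0.png").astype(int)
def blob(i,x0,x1,y0,y1,f):
    w=f(i[y0:y1,x0:x1]).astype(float); v,u=np.mgrid[y0:y1,x0:x1]; return (w*u).sum()/w.sum(),(w*v).sum()/w.sum(),w.sum()
wht=lambda c: np.clip((c.min(-1)-110)/60.,0,1)
for nm,bt,bs in(("black",(238,262,204,228),(374,396,188,204)),("teal",(270,294,214,238),(340,362,180,199)),("yellow",(232,255,235,256),(376,400,163,182))):
    a=blob(t,*bt,wht) ; b=blob(s,*bs,wht)
    P=tri(("top",)+a[:2],("scene",)+b[:2]); print(nm,a,b,P,proj("top",P)-a[:2],proj("scene",P)-b[:2],atz("top",*a[:2],44),atz("scene",*b[:2],44))
# jug
P=tri(("top",354.2,208.3),("scene",275,170));print("mouth",P,proj("top",P),proj("scene",P))
# tumbler: teal cap etc
E
```

```text
black (np.float64(248.0141763538418), np.float64(214.58704281258858), np.float64(117.56666666666668)) (np.float64(384.8040160642571), np.float64(195.69044176706825), np.float64(103.75)) [503.52126121 309.46351093  38.87859492] [-0.12357204 -0.00567774] [-0.12881635  0.00785173] [503.427452   308.29355181  44.        ] [507.16055022 308.9702947   44.        ]
teal (np.float64(280.69280684799116), np.float64(225.05605412122048), np.float64(120.71666666666667)) (np.float64(350.1822635135135), np.float64(187.27297297297295), np.float64(98.66666666666667)) [468.16455457 198.5061755   39.48788128] [-0.15921331 -0.00451511] [-0.16375832  0.00448897] [468.20183111 197.67609348  44.        ] [471.51880418 198.66224873  44.        ]
yellow (np.float64(242.0696175333047), np.float64(244.56811345079504), np.float64(116.35)) (np.float64(387.68311264284426), np.float64(171.34645383638673), np.float64(91.88333333333333)) [402.2517696  328.58897302  38.61185539] [-0.14702575 -0.00525311] [-0.1464764   0.01080342] [402.5594787  327.22682745  44.        ] [406.52694829 328.03909301  44.        ]
mouth [520.40916243 -32.59472267 198.98234445] [354.16178043 208.30036406] [274.96109138 169.99774809]
```

```bash
python3 - <<'E'
from h import *
from scipy.spatial.transform import Rotation as R
o=r.get_obs();print(R.from_rotvec(o["tcp_rot"]).as_matrix().round(3))
print("ring top",atz("top",354.9,207.9,192)); 
print("tumbler lid scene",atz("scene",384.7,216.5,186))
# overlay model circles
s=cv2.imread("pics/scene0.png");t=cv2.imread("pics/top0.png")
def ov(j,k=6):
    outs=[]
    for n,img,(x0,y0) in(("scene",s,(250,155)),("top",t,(315,170))):
        c=cv2.resize(img[y0:y0+65,x0:x0+65],None,fx=k,fy=k,interpolation=cv2.INTER_CUBIC)
        a=np.linspace(0,2*np.pi,60)
        for rad,z,col in((63,0,(0,255,0)),(63,132,(0,255,0)),(29.5,192.5,(0,0,255)),(19,216,(255,0,0))):
            P=np.stack([j[0]+rad*np.cos(a),j[1]+rad*np.sin(a),z+0*a],-1)
            p=(proj(n,P)+0.5-[x0,y0])*k-0.5
            cv2.polylines(c,[p.round().astype(np.int32)],True,col,1)
        outs.append(c)
    return np.hstack(outs)
cv2.imwrite("pics/ov0.png",ov((521.5,-31.5)))
E
```

```text
[[-0.974 -0.227 -0.   ]
 [-0.227  0.974  0.001]
 [ 0.     0.001 -1.   ]]
ring top [521.83786557 -35.67920889 192.        ]
tumbler lid scene [679.33076169 276.75972524 186.        ]
```

View pics/ov0.png

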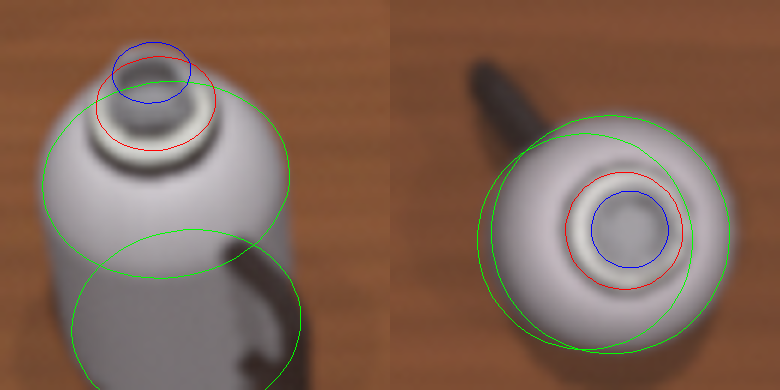

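The two cameras disagree by about 3.5 mm in x for the same objects, so I take the mean. That puts the cap near (505,309), the jug axis near (523.5,-32) and the tumbler near (679,277), which is clear of the path. I'll travel high over the desk.

```bash
python3 -m jog '[{"dx":-0.78,"dy":0.943,"dz":-0.17},{"dx":-0.78,"dy":0.943,"dz":-0.17},{"dx":-0.78,"dy":0.943,"dz":-0.17},{"dx":-0.78,"dy":0.943,"dz":-0.17},{"dx":-0.78,"dy":0.943,"dz":-0.17},{"dx":-0.78,"dy":0.943,"dz":-0.17},{"dx":-0.78,"dy":0.943,"dz":-0.17},{"dx":-0.78,"dy":0.943,"dz":-0.17},{"dx":-0.78,"dy":0.943,"dz":-0.17}]' 20; python3 -m jog '[{"dx":-0.78,"dy":0.943,"dz":0},{"dx":-0.78,"dy":0.943},{"dx":-0.78,"dy":0.943},{"dx":-0.78,"dy":0.943},{"dx":-0.78,"dy":0.943},{"dx":-0.78,"dy":0.943},{"dx":-0.78,"dy":0.943},{"dx":-0.78,"dy":0.943},{"dx":-0.78,"dy":0.943}]'
```

```text
validation failed for argument at $[0]...
validation failed for argument at $[0]...
```

```bash
python3 -m jog '[{"dx":-0.78,"dy":0.943,"dz":-0.17,"ax":0,"ay":0,"az":0,"claw":0},{"dx":-0.78,"dy":0.943,"dz":-0.17,"ax":0,"ay":0,"az":0,"claw":0},{"dx":-0.78,"dy":0.943,"dz":-0.17,"ax":0,"ay":0,"az":0,"claw":0},{"dx":-0.78,"dy":0.943,"dz":-0.17,"ax":0,"ay":0,"az":0,"claw":0},{"dx":-0.78,"dy":0.943,"dz":-0.17,"ax":0,"ay":0,"az":0,"claw":0},{"dx":-0.78,"dy":0.943,"dz":-0.17,"ax":0,"ay":0,"az":0,"claw":0},{"dx":-0.78,"dy":0.943,"dz":-0.17,"ax":0,"ay":0,"az":0,"claw":0},{"dx":-0.78,"dy":0.943,"dz":-0.17,"ax":0,"ay":0,"az":0,"claw":0},{"dx":-0.78,"dy":0.943,"dz":-0.17,"ax":0,"ay":0,"az":0,"claw":0}]' 20
```

```text
t: 1.0
eef_pos: [317.8, -326.8, 343.9]
tcp_rot: [-0.364, 3.119, -0.001]
force: [-0.2, -0.1, 0.2]
finger_gap: 87.5
```

```bash
python3 -m jog '[{"dx":-0.78,"dy":0.943,"dz":0,"ax":0,"ay":0,"az":0,"claw":0},{"dx":-0.78,"dy":0.943,"dz":0,"ax":0,"ay":0,"az":0,"claw":0},{"dx":-0.78,"dy":0.943,"dz":0,"ax":0,"ay":0,"az":0,"claw":0},{"dx":-0.78,"dy":0.943,"dz":0,"ax":0,"ay":0,"az":0,"claw":0},{"dx":-0.78,"dy":0.943,"dz":0,"ax":0,"ay":0,"az":0,"claw":0},{"dx":-0.78,"dy":0.943,"dz":0,"ax":0,"ay":0,"az":0,"claw":0},{"dx":-0.78,"dy":0.943,"dz":0,"ax":0,"ay":0,"az":0,"claw":0},{"dx":-0.78,"dy":0.943,"dz":0,"ax":0,"ay":0,"az":0,"claw":0},{"dx":-0.78,"dy":0.943,"dz":0,"ax":0,"ay":0,"az":0,"claw":0}]'
```

```text
t: 1.9
eef_pos: [481.5, 1.3, 342.2]
tcp_rot: [0.362, -3.119, 0.001]
force: [-0.8, 0.2, -0.2]
finger_gap: 87.7
```

```bash
python3 -m jog '[{"dx":-0.311,"dy":0.98,"dz":0,"ax":0,"ay":0,"az":-1,"claw":0},{"dx":-0.311,"dy":0.98,"dz":0,"ax":0,"ay":0,"az":-1,"claw":0},{"dx":-0.311,"dy":0.98,"dz":0,"ax":0,"ay":0,"az":-1,"claw":0},{"dx":-0.311,"dy":0.98,"dz":0,"ax":0,"ay":0,"az":-1,"claw":0},{"dx":-0.311,"dy":0.98,"dz":0,"ax":0,"ay":0,"az":-1,"claw":0},{"dx":-0.311,"dy":0.98,"dz":0,"ax":0,"ay":0,"az":-1,"claw":0},{"dx":-0.311,"dy":0.98,"dz":0,"ax":0,"ay":0,"az":-1,"claw":0},{"dx":-0.311,"dy":0.98,"dz":0,"ax":0,"ay":0,"az":-1,"claw":0}]'
python3 -m jog '[{"dx":0,"dy":0,"dz":0,"ax":0,"ay":0,"az":-1,"claw":0},{"dx":0,"dy":0,"dz":0,"ax":0,"ay":0,"az":-1,"claw":0},{"dx":0,"dy":0,"dz":0,"ax":0,"ay":0,"az":-1,"claw":0},{"dx":0,"dy":0,"dz":0,"ax":0,"ay":0,"az":-1,"claw":0}]'
python3 -m jog '[{"dx":0,"dy":0,"dz":0,"ax":0,"ay":0,"az":-1,"claw":0},{"dx":0,"dy":0,"dz":0,"ax":0,"ay":0,"az":-1,"claw":0},{"dx":0,"dy":0,"dz":0,"ax":0,"ay":0,"az":-1,"claw":0},{"dx":0,"dy":0,"dz":0,"ax":0,"ay":0,"az":-1,"claw":0}]'
python3 -m jog '[{"dx":0,"dy":0,"dz":0,"ax":0,"ay":0,"az":-1,"claw":0},{"dx":0,"dy":0,"dz":0,"ax":0,"ay":0,"az":-1,"claw":0},{"dx":0,"dy":0,"dz":0,"ax":0,"ay":0,"az":-1,"claw":0},{"dx":0,"dy":0,"dz":0,"ax":0,"ay":0,"az":-1,"claw":0}]'
python3 -m jog '[{"dx":0,"dy":0,"dz":0,"ax":0,"ay":0,"az":-1,"claw":0},{"dx":0,"dy":0,"dz":0,"ax":0,"ay":0,"az":-1,"claw":0},{"dx":0,"dy":0,"dz":0,"ax":0,"ay":0,"az":-1,"claw":0},{"dx":0,"dy":0,"dz":0,"ax":0,"ay":0,"az":-1,"claw":0}]'
python3 -m jog '[{"dx":0,"dy":0,"dz":0,"ax":0,"ay":0,"az":-1,"claw":0},{"dx":0,"dy":0,"dz":0,"ax":0,"ay":0,"az":-1,"claw":0},{"dx":0,"dy":0,"dz":0,"ax":0,"ay":0,"az":-1,"claw":0},{"dx":0,"dy":0,"dz":0,"ax":0,"ay":0,"az":-1,"claw":0},{"dx":0,"dy":0,"dz":0,"ax":0,"ay":0,"az":-1,"claw":0}]'
python3 -c "
from rig import r
print(r.get_obs())"
```

```text
t: 2.7
eef_pos: [505.0, 307.6, 341.9]
tcp_rot: [1.155, -2.92, 0.002]
force: [-0.4, -0.0, -0.1]
finger_gap: 87.7
t: 3.1
eef_pos: [505.1, 304.8, 343.4]
tcp_rot: [1.876, -2.52, 0.0]
force: [0.8, 0.2, -0.1]
finger_gap: 87.9
t: 3.5
eef_pos: [505.1, 304.7, 343.4]
tcp_rot: [2.464, -1.949, 0.0]
force: [0.3, -0.3, -0.2]
finger_gap: 88.0
t: 3.9
eef_pos: [505.1, 304.7, 343.5]
tcp_rot: [2.884, -1.245, -0.0]
force: [0.1, 0.3, -0.2]
finger_gap: 87.3
t: 4.3
eef_pos: [505.1, 304.7, 343.4]
tcp_rot: [3.108, -0.456, -0.0]
force: [0.1, 0.6, -0.6]
finger_gap: 87.3
t: 4.8
eef_pos: [505.0, 305.0, 343.4]
tcp_rot: [3.121, 0.357, -0.0]
force: [0.2, 0.5, -0.4]
finger_gap: 87.7
{'t': 4.8, 'qpos': array([ 8.74403734e-01,  1.90723383e-01, -1.01663105e-01, -2.20777876e-05,
       -1.27847714e+00,  9.24153747e-01]), 'joint_vel': array([ 6.66217555e-03,  2.43104310e-03,  4.92259688e-03, -7.08087690e-05,
       -9.96157630e-04, -9.83672290e-02]), 'joint_torque': array([  0.22334513, -45.35957694,  29.96989667,   7.05368444,
         0.09888772,   1.20539434]), 'eef_pos': array([505.03388384, 305.00840688, 343.41909975]), 'tcp_rot': array([ 3.12121360e+00,  3.56980124e-01, -9.94831459e-05]), 'force': array([ 0.23386632,  0.47465317, -0.43898315]), 'moment': array([-0.12386872,  0.14669718, -0.00173856]), 'finger_gap': 87.69157487237347}
```

```bash
python3 -m jog '[{"dx":0.004,"dy":-0.012,"dz":0.2,"ax":0,"ay":0,"az":0,"claw":0},{"dx":0.004,"dy":-0.012,"dz":0.6,"ax":0,"ay":0,"az":0,"claw":0},{"dx":0.004,"dy":-0.012,"dz":0.6,"ax":0,"ay":0,"az":0,"claw":0},{"dx":0.004,"dy":-0.012,"dz":0.6,"ax":0,"ay":0,"az":0,"claw":0},{"dx":0.004,"dy":-0.012,"dz":0.6,"ax":0,"ay":0,"az":0,"claw":0},{"dx":0.004,"dy":-0.012,"dz":0.6,"ax":0,"ay":0,"az":0,"claw":0}]'
python3 - <<'E'
from h import *
a=r.camera("scene");b=r.camera("top")
k=5
c=lambda i,x,y:cv2.resize(i[y:y+80,x:x+80,::-1],None,fx=k,fy=k,interpolation=cv2.INTER_CUBIC)
cv2.imwrite("pics/pre.png",np.hstack([c(a,345,155),c(b,215,175)]))
print(r.get_obs()["eef_pos"])
E
```

```text
t: 5.4
eef_pos: [505.8, 310.4, 164.0]
tcp_rot: [3.121, 0.356, 0.0]
force: [0.5, -0.5, 0.4]
finger_gap: 87.4
[506.30263256 311.56977549 165.64551275]
```

View pics/pre.png

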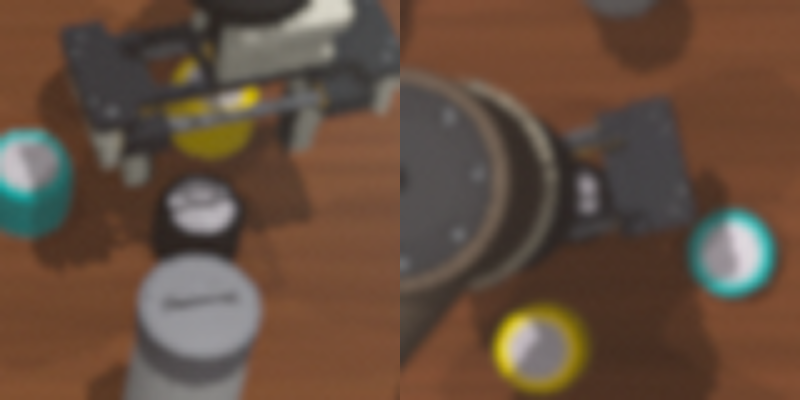

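The view shows the hand above and behind the cap; no collision threatens. Let me check whether the position reading has settled.

```bash
for i in 1 2 3; do python3 -m jog '[{"dx":0,"dy":0,"dz":0,"ax":0,"ay":0,"az":0,"claw":0}]' | sed -n 2,4p; done; python3 -c "
from rig import r
print(r.get_obs()['qpos'])"
```

```text
eef_pos: [506.0, 311.7, 165.5]
tcp_rot: [-3.119, -0.358, -0.005]
force: [0.9, -0.3, 0.3]
eef_pos: [505.6, 311.5, 164.9]
tcp_rot: [-3.119, -0.358, -0.003]
force: [0.2, -0.0, 0.3]
eef_pos: [505.3, 311.4, 164.2]
tcp_rot: [-3.12, -0.358, -0.002]
force: [-0.8, 0.3, -0.8]
[ 8.81346460e-01  3.37627704e-01 -3.37675336e-01  5.15224390e-05
 -8.93810761e-01  9.18193926e-01]
```

```bash
python3 -m jog '[{"dx":-0.003,"dy":0.009,"dz":0.15,"ax":0,"ay":0,"az":0,"claw":0},{"dx":-0.003,"dy":0.009,"dz":0.25,"ax":0,"ay":0,"az":0,"claw":0},{"dx":-0.003,"dy":0.009,"dz":0.29,"ax":0,"ay":0,"az":0,"claw":0},{"dx":-0.003,"dy":0.009,"dz":0.31,"ax":0,"ay":0,"az":0,"claw":0},{"dx":-0.003,"dy":0.009,"dz":0.31,"ax":0,"ay":0,"az":0,"claw":0},{"dx":-0.003,"dy":0.009,"dz":0.31,"ax":0,"ay":0,"az":0,"claw":0}]'
python3 - <<'E'
from h import *
a=r.camera("scene");b=r.camera("top")
k=5
c=lambda i,x,y:cv2.resize(i[y:y+80,x:x+80,::-1],None,fx=k,fy=k,interpolation=cv2.INTER_CUBIC)
cv2.imwrite("pics/pre2.png",np.hstack([c(a,345,155),c(b,215,175)]))
print(r.get_obs()["eef_pos"])
E
```

```text
t: 6.4
eef_pos: [505.5, 309.0, 71.4]
tcp_rot: [-3.12, -0.359, -0.002]
force: [-0.9, -0.5, -0.1]
finger_gap: 87.8
[505.41751646 308.92575114  71.56321847]
```

View pics/pre2.png

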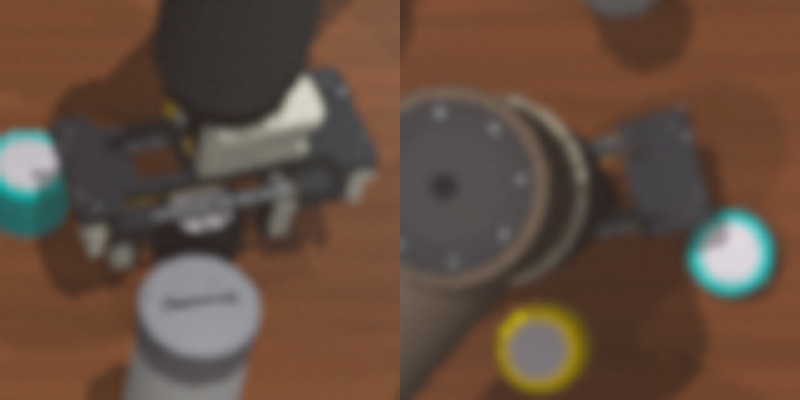

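```bash
python3 -m jog '[{"dx":0,"dy":0,"dz":0,"ax":0,"ay":0,"az":0,"claw":255},{"dx":0,"dy":0,"dz":0,"ax":0,"ay":0,"az":0,"claw":255},{"dx":0,"dy":0,"dz":0,"ax":0,"ay":0,"az":0,"claw":255},{"dx":0,"dy":0,"dz":0,"ax":0,"ay":0,"az":0,"claw":255},{"dx":0,"dy":0,"dz":0,"ax":0,"ay":0,"az":0,"claw":255},{"dx":0,"dy":0,"dz":0,"ax":0,"ay":0,"az":0,"claw":255},{"dx":0,"dy":0,"dz":0,"ax":0,"ay":0,"az":0,"claw":255},{"dx":0,"dy":0,"dz":0,"ax":0,"ay":0,"az":0,"claw":255}]' 25
python3 -c "
from rig import r
print(r.get_obs())"
```

```text
t: 7.3
eef_pos: [504.9, 308.3, 70.3]
tcp_rot: [-3.121, -0.359, -0.0]
force: [-0.5, 0.4, 2.1]
finger_gap: 57.9
{'t': 7.3, 'qpos': array([ 8.78437993e-01,  4.53599092e-01, -4.24893989e-01,  5.07688218e-05,
       -6.92224699e-01,  9.21155019e-01]), 'joint_vel': array([ 0.00124589, -0.00023893,  0.00065778, -0.00076344,  0.00093538,
        0.000163  ]), 'joint_torque': array([-1.16276827e-01, -5.47747028e+01,  1.96078384e+01,  4.60964799e+00,
        2.44486202e-01,  9.90119996e-03]), 'eef_pos': array([504.8525808 , 308.28722761,  70.25987366]), 'tcp_rot': array([-3.12102033e+00, -3.58667066e-01, -1.24301905e-04]), 'force': array([-0.46279972,  0.43904797,  2.11558015]), 'moment': array([-0.09794026,  0.4155659 , -0.07617496]), 'finger_gap': 57.89004085988984}
```

```bash
python3 -m jog '[{"dx":0,"dy":0,"dz":-0.1,"ax":0,"ay":0,"az":0,"claw":255},{"dx":0,"dy":0,"dz":-0.3,"ax":0,"ay":0,"az":0,"claw":255},{"dx":0,"dy":0,"dz":-0.9,"ax":0,"ay":0,"az":0,"claw":255},{"dx":0,"dy":0,"dz":-0.9,"ax":0,"ay":0,"az":0,"claw":255},{"dx":0,"dy":0,"dz":-0.9,"ax":0,"ay":0,"az":0,"claw":255},{"dx":0,"dy":0,"dz":-0.9,"ax":0,"ay":0,"az":0,"claw":255},{"dx":0,"dy":0,"dz":-0.9,"ax":0,"ay":0,"az":0,"claw":255},{"dx":0,"dy":0,"dz":-0.9,"ax":0,"ay":0,"az":0,"claw":255}]'
python3 -m jog '[{"dx":-0.098,"dy":0.56,"dz":0,"ax":0,"ay":0,"az":-1,"claw":255},{"dx":-0.098,"dy":0.56,"dz":0,"ax":0,"ay":0,"az":-1,"claw":255},{"dx":-0.098,"dy":0.56,"dz":0,"ax":0,"ay":0,"az":-1,"claw":255},{"dx":-0.098,"dy":0.56,"dz":0,"ax":0,"ay":0,"az":-1,"claw":255},{"dx":-0.098,"dy":0.56,"dz":0,"ax":0,"ay":0,"az":-1,"claw":255},{"dx":-0.098,"dy":0.56,"dz":0,"ax":0,"ay":0,"az":-1,"claw":255},{"dx":-0.098,"dy":0.56,"dz":0,"ax":0,"ay":0,"az":-1,"claw":255}]'
python3 - <<'E'
from h import *
from scipy.spatial.transform import Rotation as R
o=r.get_obs();print(o["eef_pos"],o["qpos"],o["finger_gap"]); M=R.from_rotvec(o["tcp_rot"]).as_matrix();print(M.round(3)); print((M.T@(np.array([523.5,-32,340])-o["eef_pos"])/300).round(4))
E
```

```text
t: 8.1
eef_pos: [504.7, 308.3, 340.7]
tcp_rot: [-3.119, -0.358, -0.001]
force: [0.0, -0.6, -2.2]
finger_gap: 57.7
t: 8.8
eef_pos: [514.1, 138.4, 339.0]
tcp_rot: [2.922, 1.153, -0.003]
force: [0.8, -0.5, -0.7]
finger_gap: 57.8
[514.1108996  138.44403815 339.04386251] [ 6.31365149e-01  9.54066519e-02 -2.25238108e-01 -3.45703169e-04
 -1.25188642e+00  1.69121538e+00] 57.787193511311365
[[ 0.731  0.683 -0.002]
 [ 0.683 -0.731 -0.001]
 [-0.002 -0.001 -1.   ]]
[-0.3651  0.4364 -0.0028]
```

```bash
python3 -m jog '[{"dx":-0.365,"dy":0.436,"dz":0,"ax":0,"ay":0,"az":-1,"claw":255},{"dx":-0.365,"dy":0.436,"dz":0,"ax":0,"ay":0,"az":-1,"claw":255},{"dx":-0.365,"dy":0.436,"dz":0,"ax":0,"ay":0,"az":-1,"claw":255},{"dx":-0.365,"dy":0.436,"dz":0,"ax":0,"ay":0,"az":-1,"claw":255},{"dx":-0.365,"dy":0.436,"dz":0,"ax":0,"ay":0,"az":-1,"claw":255},{"dx":-0.365,"dy":0.436,"dz":0,"ax":0,"ay":0,"az":-1,"claw":255},{"dx":-0.365,"dy":0.436,"dz":0,"ax":0,"ay":0,"az":-1,"claw":255}]'
python3 -m jog '[{"dx":0,"dy":0,"dz":0,"ax":0,"ay":0,"az":-0.5,"claw":255},{"dx":0,"dy":0,"dz":0,"ax":0,"ay":0,"az":-0.5,"claw":255},{"dx":0,"dy":0,"dz":0,"ax":0,"ay":0,"az":-0.5,"claw":255}]'
python3 - <<'E'
from h import *
from scipy.spatial.transform import Rotation as R
a=r.camera("scene");b=r.camera("top")
cv2.imwrite("pics/s3.png",a[:,:,::-1]);cv2.imwrite("pics/t3.png",b[:,:,::-1])
k=5
c=lambda i,x,y:cv2.resize(i[y:y+80,x:x+80,::-1],None,fx=k,fy=k,interpolation=cv2.INTER_CUBIC)
cv2.imwrite("pics/over.png",np.hstack([c(a,240,140),c(b,310,170)]))
o=r.get_obs();print(o["eef_pos"],o["qpos"],o["finger_gap"],o["force"],o["moment"]); M=R.from_rotvec(o["tcp_rot"]).as_matrix();print(M.round(4))
E
```

```text
t: 9.5
eef_pos: [523.9, -31.3, 339.8]
tcp_rot: [-2.524, -1.87, 0.001]
force: [0.8, 0.5, -0.9]
finger_gap: 57.7
t: 9.8
eef_pos: [523.9, -31.0, 340.0]
tcp_rot: [-2.255, -2.187, 0.0]
force: [0.3, 0.6, 0.0]
finger_gap: 57.6
[523.84043311 -31.33185522 340.04933089] [ 3.14349364e-01  8.06943890e-02 -2.39529744e-01 -1.11858930e-04
 -1.25068687e+00  2.79193131e+00] 57.61169606270897 [ 0.54917471 -0.19659167 -1.21996508] [-0.14586211  0.03909242  0.00753235]
[[ 3.530e-02  9.994e-01 -1.000e-04]
 [ 9.994e-01 -3.530e-02  1.000e-04]
 [ 1.000e-04 -1.000e-04 -1.000e+00]]
```

View pics/over.png

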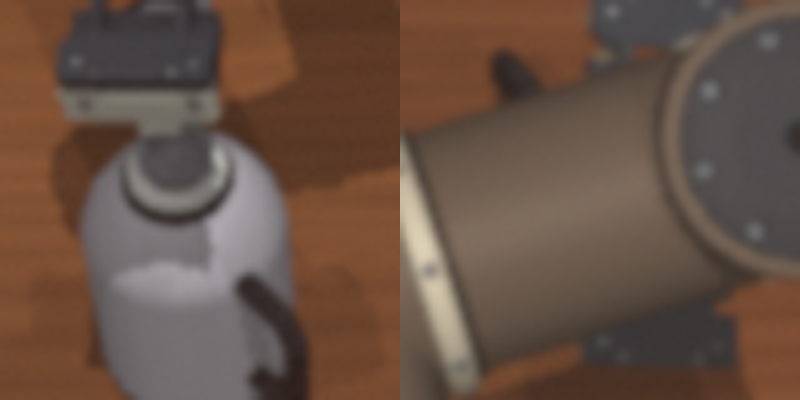

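Scene view: the front finger (about (273,160)) hides the cap, and the top view is blocked by the arm. I'll refine the jug's position relative to the cap with a silhouette fit on the first pictures.

```bash
cat > fit.py <<'E'
from h import *
from scipy.optimize import minimize
img={"scene":cv2.imread("pics/scene0.png").astype(float),"top":cv2.imread("pics/top0.png").astype(float)}
a=np.linspace(0,2*np.pi,48,endpoint=False)
prof=[(63,0),(63,66),(63,132),(60,140),(34,178),(34,186),(19,216)]
def mask(n,j,K=8,box=None):
    x0,y0,w,h=box; P=[]
    m=np.zeros((h*K,w*K),np.uint8)
    C=[np.stack([j[0]+R_*np.cos(a),j[1]+R_*np.sin(a),z+0*a],-1) for R_,z in prof]
    for A,B in zip(C[:-1],C[1:]):
        p=((proj(n,np.vstack([A,B]))+0.5-[x0,y0])*K-0.5).astype(np.float32)
        cv2.fillConvexPoly(m,cv2.convexHull(p.round().astype(np.int32)),1)
    m=cv2.resize(m.astype(np.float32),(w,h),interpolation=cv2.INTER_AREA)
    return cv2.GaussianBlur(m,(0,0),1.0)
for n,box in(("scene",(240,140,80,95)),("top",(310,165,80,80))):
    x0,y0,w,h=box; c=img[n][y0:y0+h,x0:x0+w]
    s=np.clip((c[...,0]-c[...,2]+60)/60,0,1) # blue-red : wood strongly negative
    v,u=np.mgrid[y0:y0+h,x0:x0+w]
    lum=c.mean(-1); 
    if n=="scene": ok=~((u>284)&(v>188))&(v<212)   # handle, shadow
    else: ok=~((u<350)&(v<200))
    def cost(p):
        m=mask(n,p[:2],box=box); A=np.stack([m[ok],np.ones(ok.sum())],1); q,res,_,_=np.linalg.lstsq(A,s[ok],rcond=None); return ((A@q-s[ok])**2).mean()
    best=minimize(cost,[523,-32],method="Nelder-Mead",options=dict(initial_simplex=[[523,-32],[530,-32],[523,-25]],xatol=.05,fatol=1e-8))
    print(n,best.x,best.fun)
E
python3 fit.py
```

```text
scene [521.20451999 -34.18662882] 0.0020988735899519456
top [521.64067024 -35.79706204] 0.0014252590837956615
```

```bash
python3 - <<'E'
from h import *
out=[]
for n,(x0,y0,w,h) in(("scene",(245,150,66,66)),("top",(318,172,66,66))):
    g=cv2.imread(f"pics/{n}0.png")
    c0=cv2.resize(g[y0:y0+h,x0:x0+w],None,fx=6,fy=6,interpolation=cv2.INTER_CUBIC)
    a=np.linspace(0,2*np.pi,90)
    for j,col in(((521.5,-35.),(0,0,255)),((523.5,-31.5),(255,0,0))):
        for rad,z in((63,132),(29.5,192.5),(19,216)):
            P=np.stack([j[0]+rad*np.cos(a),j[1]+rad*np.sin(a),z+0*a],-1)
            p=(proj(n,P)+.5-[x0,y0])*6-.5
            cv2.polylines(c0,[(p*16).round().astype(np.int32)],True,col,1,cv2.LINE_AA,4)
    out.append(c0)
    # gradient score
    gr=g.astype(np.float32)
    def samp(p): return cv2.remap(gr,p[:,0].astype(np.float32)[None],p[:,1].astype(np.float32)[None],cv2.INTER_LINEAR)[0]
    def circ(j,rad,z): return proj(n,np.stack([j[0]+rad*np.cos(a),j[1]+rad*np.sin(a),z+0*a],-1))
    best=[]
    for X in np.arange(514,533,.5):
        for Y in np.arange(-42,-24,.5):
            # ring bright mid radius 25 vs dark collar edge 33
            s=samp(circ((X,Y),26,192)).mean(-1); d=samp(circ((X,Y),33,186)).mean(-1)
            best.append(((s-d).mean()-0.5*(s-d).std()*0,X,Y))
    best.sort(reverse=True); print(n,[tuple(map(float,b)) for b in best[:3]], np.array(best)[:12,1:].mean(0))
    best=[]
    for X in np.arange(514,533,.5):
        for Y in np.arange(-42,-24,.5):
            s=samp(circ((X,Y),59,132)); d=samp(circ((X,Y),68,132))
            s=s[:,0]-s[:,2];d=d[:,0]-d[:,2]
            best.append(((s-d).mean(),X,Y))
    best.sort(reverse=True); print(n,"shoulder",np.array(best)[:12,1:].mean(0))
cv2.imwrite("pics/ov1.png",np.hstack(out))
E
```

```text
Traceback (most recent call last):
  File "h.py", line 10, in proj
    f,cx,cy,T=cam(n); c=(np.asarray(P,float)-T[:3,3])@T[:3,:3]; return np.stack([cx+f*c[...,0]/c[...,2],cy+f*c[...,1]/c[...,2]],-1)
              ~~~^^^
  File "h.py", line 4, in cam
    i=r.camera_info(n); f=200/np.tan(np.radians(i["fov_y"]/2)); T=np.array(i["world_from_camera"]); return f,i["cx"],i["cy"],T
ValueError: time passes only in moves, steps and waits
```

Too many camera_info calls; I'll cache it.

```bash
python3 - <<'E'
s=open("h.py").read().replace("def cam(n):","import functools\n@functools.lru_cache(None)\ndef cam(n):")
open("h.py","w").write(s)
E
python3 - <<'E'
from h import *
out=[]
for n,(x0,y0,w,h) in(("scene",(245,150,66,66)),("top",(318,172,66,66))):
    g=cv2.imread(f"pics/{n}0.png")
    c0=cv2.resize(g[y0:y0+h,x0:x0+w],None,fx=6,fy=6,interpolation=cv2.INTER_CUBIC)
    a=np.linspace(0,2*np.pi,90)
    for j,col in(((521.5,-35.),(0,0,255)),((523.5,-31.5),(255,0,0))):
        for rad,z in((63,132),(29.5,192.5),(19,216)):
            P=np.stack([j[0]+rad*np.cos(a),j[1]+rad*np.sin(a),z+0*a],-1)
            p=(proj(n,P)+.5-[x0,y0])*6-.5
            cv2.polylines(c0,[(p*16).round().astype(np.int32)],True,col,1,cv2.LINE_AA,4)
    out.append(c0)
    gr=g.astype(np.float32)
    def samp(p): return cv2.remap(gr,p[:,0].astype(np.float32)[None],p[:,1].astype(np.float32)[None],cv2.INTER_LINEAR)[0]
    def circ(j,rad,z): return proj(n,np.stack([j[0]+rad*np.cos(a),j[1]+rad*np.sin(a),z+0*a],-1))
    for nm,(r1,z1,r2,z2) in dict(ring=(26,192,33,186),shoulder=(59,132,68,132)).items():
        best=[]
        for X in np.arange(512,536,.5):
            for Y in np.arange(-44,-22,.5):
                s=samp(circ((X,Y),r1,z1)); d=samp(circ((X,Y),r2,z2))
                if nm=="ring": s=s.mean(-1);d=d.mean(-1)
                else: s=s[:,0]-s[:,2];d=d[:,0]-d[:,2]
                best.append(((s-d).mean(),X,Y))
        best.sort(reverse=True); print(n,nm,best[0][0],np.array(best)[:12,1:].mean(0))
cv2.imwrite("pics/ov1.png",np.hstack(out))
E
```

```text
scene ring 51.958126 [525.58333333 -33.45833333]
scene shoulder 33.73381 [513.79166667 -35.33333333]
top ring 34.661224 [523.   -34.75]
top shoulder 37.54951 [522.45833333 -32.91666667]
```

View pics/ov1.png

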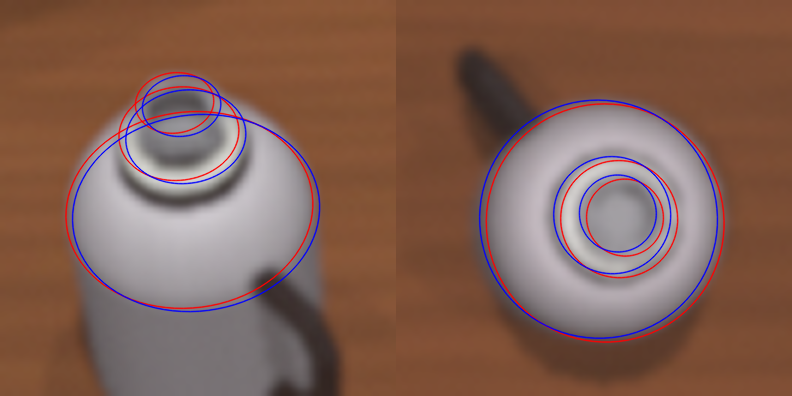

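```bash
python3 -m jog '[{"dx":-0.0113,"dy":0.0017,"dz":0.05,"ax":0,"ay":0,"az":0,"claw":255},{"dx":-0.0113,"dy":0.0017,"dz":0.1,"ax":0,"ay":0,"az":0,"claw":255},{"dx":-0.0113,"dy":0.0017,"dz":0.15,"ax":0,"ay":0,"az":0,"claw":255},{"dx":-0.0113,"dy":0.0017,"dz":0.162,"ax":0,"ay":0,"az":0,"claw":255},{"dx":-0.0113,"dy":0.0017,"dz":0.162,"ax":0,"ay":0,"az":0,"claw":255}]'
for i in 1 2 3; do python3 -m jog '[{"dx":0,"dy":0,"dz":0,"ax":0,"ay":0,"az":0,"claw":255}]'|sed -n 2,4p; done
python3 - <<'E'
from h import *
a=r.camera("scene")
cv2.imwrite("pics/low.png",cv2.resize(a[130:230,230:330,::-1],None,fx=6,fy=6,interpolation=cv2.INTER_CUBIC))
o=r.get_obs();print(o["moment"])
E
```

```text
t: 10.4
eef_pos: [524.0, -35.5, 291.3]
tcp_rot: [-2.259, -2.183, 0.002]
force: [0.6, -0.1, -0.1]
finger_gap: 57.5
eef_pos: [524.5, -35.5, 292.3]
tcp_rot: [2.258, 2.183, 0.001]
force: [-0.8, -0.3, 0.0]
eef_pos: [524.6, -35.6, 292.4]
tcp_rot: [2.258, 2.184, 0.002]
force: [0.6, -0.5, -1.2]
eef_pos: [524.4, -35.7, 292.2]
tcp_rot: [2.258, 2.184, 0.002]
force: [-0.3, -0.8, -0.3]
[-0.13709203  0.05600568  0.03296433]
```

View pics/low.png

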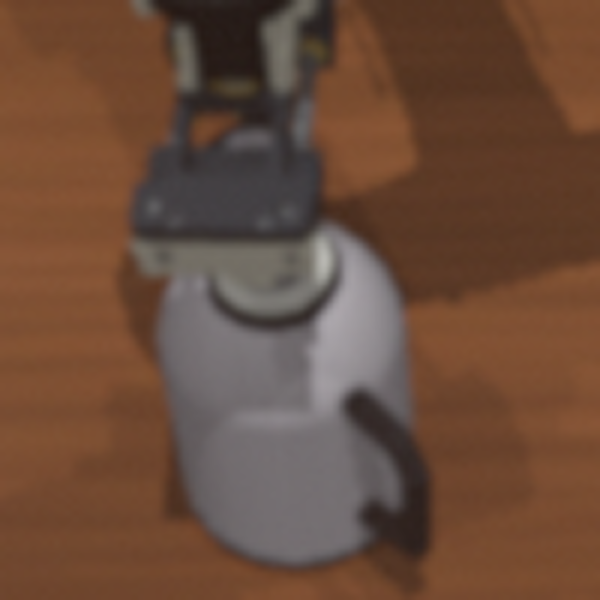

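The finger is over the neck with the white ring visible beneath it. I'll lower in small steps, watching the force.

```bash
python3 -m jog '[{"dx":0.003,"dy":0,"dz":0.01,"ax":0,"ay":0,"az":0,"claw":255},{"dx":0.003,"dy":0,"dz":0.01,"ax":0,"ay":0,"az":0,"claw":255}]'|grep -E "eef|force"
for i in 1 2 3 4; do python3 -m jog '[{"dx":0,"dy":0,"dz":0.004,"ax":0,"ay":0,"az":0,"claw":255},{"dx":0,"dy":0,"dz":0.004,"ax":0,"ay":0,"az":0,"claw":255}]'|grep -E "eef|force"; done; python3 -c "
from rig import r
print(r.get_obs()['moment'])"
```

```text
eef_pos: [524.0, -34.8, 288.2]
force: [-0.8, -0.0, -1.2]
eef_pos: [524.1, -34.9, 287.2]
force: [0.1, -0.5, -1.3]
eef_pos: [524.1, -34.9, 286.0]
force: [-0.7, 0.1, -1.3]
eef_pos: [524.1, -34.9, 284.8]
force: [0.4, 0.4, -0.4]
eef_pos: [524.1, -34.9, 283.6]
force: [0.1, 0.4, -0.6]
[-0.17354865  0.0433851   0.06279274]
```

```bash
for i in 1 2 3 4 5; do python3 -m jog '[{"dx":0,"dy":0,"dz":0.004,"ax":0,"ay":0,"az":0,"claw":255},{"dx":0,"dy":0,"dz":0.004,"ax":0,"ay":0,"az":0,"claw":255}]'|grep -E "eef|force"; done; python3 -c "
from rig import r
print(r.get_obs()['moment'])"
```

```text
eef_pos: [524.1, -34.9, 282.4]
force: [0.7, 0.4, -0.7]
eef_pos: [524.1, -34.9, 281.2]
force: [-0.3, 0.5, -0.4]
eef_pos: [524.1, -34.9, 280.0]
force: [0.3, -0.8, -0.8]
eef_pos: [524.1, -34.9, 278.8]
force: [-0.3, -0.2, -0.2]
eef_pos: [524.1, -34.9, 277.6]
force: [-0.5, -0.4, -1.8]
[-0.15632595  0.00674097  0.01575186]
```

```bash
for i in 1 2 3 4; do python3 -m jog '[{"dx":0,"dy":0,"dz":0.003,"ax":0,"ay":0,"az":0,"claw":255},{"dx":0,"dy":0,"dz":0.003,"ax":0,"ay":0,"az":0,"claw":255}]'|grep -E "eef|force"; done; python3 -c "
from rig import r
print(r.get_obs()['moment'])"
```

```text
eef_pos: [524.1, -34.9, 276.7]
force: [-0.1, 0.1, -1.2]
eef_pos: [524.1, -34.9, 275.9]
force: [-0.1, 0.0, -0.6]
eef_pos: [524.1, -34.9, 274.9]
force: [0.5, 0.2, -0.8]
eef_pos: [524.1, -34.9, 274.0]
force: [-0.3, -1.0, -1.4]
[-0.17879772  0.04796077 -0.05992647]
```

```bash
for i in 1 2 3 4; do python3 -m jog '[{"dx":0,"dy":0,"dz":0.002,"ax":0,"ay":0,"az":0,"claw":255},{"dx":0,"dy":0,"dz":0.002,"ax":0,"ay":0,"az":0,"claw":255}]'|grep -E "eef|force"; done; python3 -c "
from rig import r
print(r.get_obs()['moment'])"
```

```text
eef_pos: [524.1, -34.9, 273.5]
force: [-0.7, -0.1, -0.7]
eef_pos: [524.2, -34.9, 272.9]
force: [0.5, 0.1, -0.4]
eef_pos: [524.2, -34.9, 272.7]
force: [-1.8, 0.4, 2.1]
eef_pos: [524.3, -34.9, 272.6]
force: [-2.3, 0.9, 7.0]
[ 0.18756744  1.25772419 -0.01643641]
```

Contact at TCP z≈272.9, so the cap's underside is about 13 mm below the mouth as expected. I'll back off slightly, start turning clockwise and watch the force.

```bash
python3 -m jog '[{"dx":0,"dy":0,"dz":-0.0013,"ax":0,"ay":0,"az":0.25,"claw":255},{"dx":0,"dy":0,"dz":-0.0013,"ax":0,"ay":0,"az":0.5,"claw":255},{"dx":0,"dy":0,"dz":-0.0013,"ax":0,"ay":0,"az":0.5,"claw":255}]'|grep -E "eef|force|rot"
python3 -c "
from rig import r
o=r.get_obs();print(o['moment'],o['force'],o['qpos'][5])"
python3 -m jog '[{"dx":0,"dy":0,"dz":0.001,"ax":0,"ay":0,"az":0.25,"claw":255},{"dx":0,"dy":0,"dz":0.001,"ax":0,"ay":0,"az":0.5,"claw":255},{"dx":0,"dy":0,"dz":0.001,"ax":0,"ay":0,"az":0.5,"claw":255}]'|grep -E "eef|force|rot"
python3 -c "
from rig import r
o=r.get_obs();print(o['moment'],o['force'],o['qpos'][5])"
```

```text
eef_pos: [524.3, -34.8, 272.2]
tcp_rot: [2.525, 1.869, 0.001]
force: [-0.2, 1.6, 1.7]
[ 0.12478188  0.2051877  -0.07081118] [-0.20648361  1.60698257  1.74139577] 2.5375170491550825
eef_pos: [524.1, -34.9, 271.6]
tcp_rot: [-2.745, -1.528, 0.0]
force: [-0.5, 0.2, -0.9]
[-0.0952389   0.10333492  0.01720828] [-0.49013854  0.19668478 -0.93657734] 2.2792643307292946
```

```bash
for i in 1 2 3; do python3 -m jog '[{"dx":0,"dy":0,"dz":0.0015,"ax":0,"ay":0,"az":0.25,"claw":255},{"dx":0,"dy":0,"dz":0.0025,"ax":0,"ay":0,"az":0.5,"claw":255},{"dx":0,"dy":0,"dz":0.0025,"ax":0,"ay":0,"az":0.5,"claw":255}]'|grep -E "eef|force"
python3 -c "
from rig import r
o=r.get_obs();print('M',o['moment'].round(2),o['qpos'][5].round(3))"; done
```

```text
eef_pos: [524.2, -34.8, 271.1]
force: [-0.3, 0.2, -0.1]
M [-0.04  0.08 -0.03] 2.02
eef_pos: [524.3, -34.8, 270.4]
force: [-0.2, 0.1, 0.5]
M [0.1  0.18 0.03] 1.759
eef_pos: [524.2, -34.8, 269.8]
force: [-1.5, 1.2, 1.3]
M [ 0.39  0.38 -0.03] 1.498
```

The cap is following the thread (about 2.4 mm down over 60°). I'll continue.

```bash
for i in 1 2 3; do python3 -m jog '[{"dx":0,"dy":0,"dz":0.001,"ax":0,"ay":0,"az":0.25,"claw":255},{"dx":0,"dy":0,"dz":0.002,"ax":0,"ay":0,"az":0.5,"claw":255},{"dx":0,"dy":0,"dz":0.003,"ax":0,"ay":0,"az":0.75,"claw":255},{"dx":0,"dy":0,"dz":0.004,"ax":0,"ay":0,"az":1,"claw":255},{"dx":0,"dy":0,"dz":0.004,"ax":0,"ay":0,"az":1,"claw":255}]'|grep -E "eef|force"
python3 -c "
from rig import r
o=r.get_obs();print('M',o['moment'].round(2),o['qpos'][5].round(3))"; done
```

```text
eef_pos: [524.3, -34.7, 268.6]
force: [-0.1, 1.7, 1.9]
M [ 0.61  0.5  -0.06] 0.975
eef_pos: [524.3, -34.7, 267.4]
force: [-2.0, 2.6, 3.1]
M [ 0.75  0.72 -0.08] 0.452
eef_pos: [524.2, -34.7, 266.3]
force: [-2.2, 2.3, 5.0]
M [ 0.81  0.94 -0.07] -0.071
```

```bash
for i in 1 2 3; do python3 -m jog '[{"dx":0,"dy":0,"dz":0.0008,"ax":0,"ay":0,"az":0.25,"claw":255},{"dx":0,"dy":0,"dz":0.0017,"ax":0,"ay":0,"az":0.5,"claw":255},{"dx":0,"dy":0,"dz":0.0017,"ax":0,"ay":0,"az":0.5,"claw":255}]'|grep -E "eef|force"
python3 -c "
from rig import r
o=r.get_obs();print('M',o['moment'].round(2),o['qpos'][5].round(3))"; done
```

```text
eef_pos: [524.3, -34.7, 265.7]
force: [-1.9, 2.7, 5.0]
M [ 0.88  0.88 -0.09] -0.333
eef_pos: [524.3, -34.8, 265.2]
force: [-0.5, 2.3, 4.6]
M [ 0.91  0.75 -0.04] -0.595
eef_pos: [524.3, -34.8, 264.6]
force: [-1.5, 1.7, 5.2]
M [ 0.88  0.54 -0.05] -0.857
```

```bash
for i in 1 2 3; do python3 -m jog '[{"dx":0,"dy":0,"dz":0.0008,"ax":0,"ay":0,"az":0.25,"claw":255},{"dx":0,"dy":0,"dz":0.0018,"ax":0,"ay":0,"az":0.5,"claw":255},{"dx":0,"dy":0,"dz":0.0018,"ax":0,"ay":0,"az":0.5,"claw":255}]'|grep -E "eef|force"
python3 -c "
from rig import r
o=r.get_obs();print('M',o['moment'].round(2),o['qpos'][5].round(3))"; done
```

```text
eef_pos: [524.3, -34.8, 264.0]
force: [-0.8, 1.9, 4.0]
M [ 0.76  0.33 -0.04] -1.118
eef_pos: [524.4, -34.9, 263.5]
force: [0.8, 0.5, 3.6]
M [ 0.42  0.14 -0.05] -1.38
eef_pos: [524.5, -34.9, 263.3]
force: [-0.8, 0.7, 6.5]
M [ 0.6   0.33 -0.1 ] -1.642
```

The descent stalls near z=263.4 with the force rising, which suggests the ring is met and the thread slack begins. I'll turn without following further down.

```bash
for i in 1 2 3; do python3 -m jog '[{"dx":0,"dy":0,"dz":-0.0002,"ax":0,"ay":0,"az":0.25,"claw":255},{"dx":0,"dy":0,"dz":-0.0003,"ax":0,"ay":0,"az":0.5,"claw":255},{"dx":0,"dy":0,"dz":-0.0003,"ax":0,"ay":0,"az":0.5,"claw":255}]'|grep -E "eef|force|gap"
python3 -c "
from rig import r
o=r.get_obs();print('M',o['moment'].round(2),o['qpos'][5].round(3))"; done
```

```text
eef_pos: [524.5, -34.9, 263.4]
force: [-0.9, 1.7, 4.7]
finger_gap: 57.8
M [ 0.52  0.26 -0.07] -1.904
eef_pos: [524.5, -34.9, 263.3]
force: [-0.8, 0.6, 4.9]
finger_gap: 57.5
M [ 0.38  0.13 -0.02] -2.165
eef_pos: [524.1, -35.0, 263.0]
force: [0.2, 0.2, 4.3]
finger_gap: 58.0
M [ 0.05  0.26 -0.13] -2.427
```

The slack ends around q6≈-2.3. Since q6 is close to its limit, I'll release, turn the open hand back 120° and regrip.

```bash
python3 -m jog '[{"dx":0,"dy":0,"dz":-0.001,"ax":0,"ay":0,"az":0,"claw":30},{"dx":0,"dy":0,"dz":-0.001,"ax":0,"ay":0,"az":0,"claw":30},{"dx":0,"dy":0,"dz":-0.001,"ax":0,"ay":0,"az":0,"claw":30},{"dx":0,"dy":0,"dz":-0.001,"ax":0,"ay":0,"az":0,"claw":30},{"dx":0,"dy":0,"dz":-0.001,"ax":0,"ay":0,"az":0,"claw":30}]'
python3 - <<'E'
from h import *
a=r.camera("scene")
cv2.imwrite("pics/rel.png",cv2.resize(a[130:230,230:330,::-1],None,fx=6,fy=6,interpolation=cv2.INTER_CUBIC))
o=r.get_obs();print(o["moment"],o["force"],o["eef_pos"])
E
```

```text
t: 20.55
eef_pos: [524.1, -34.9, 263.3]
tcp_rot: [-0.861, -3.021, 0.0]
force: [-0.9, 0.1, 0.0]
finger_gap: 76.9
[-0.04480442 -0.03997089 -0.06121261] [ 0.15867863 -0.05060889  0.36474994] [524.14570931 -34.86089096 263.33259326]
```

View pics/rel.png

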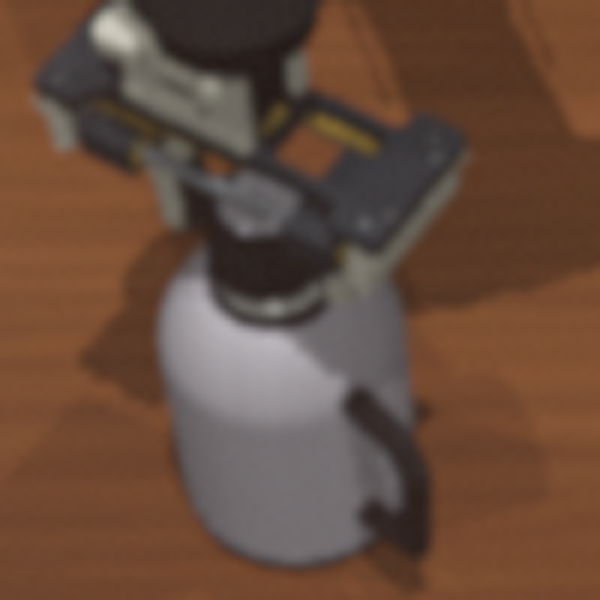

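The picture shows the cap seated square over the white ring at (270,285) in the crop. The jug hasn't moved and the fingers are clear. I'll turn the open hand back and regrip.

```bash
for i in 1 2 3 4; do python3 -m jog '[{"dx":0,"dy":0,"dz":0,"ax":0,"ay":0,"az":-0.28,"claw":30},{"dx":0,"dy":0,"dz":0,"ax":0,"ay":0,"az":-0.56,"claw":30},{"dx":0,"dy":0,"dz":0,"ax":0,"ay":0,"az":-0.84,"claw":30},{"dx":0,"dy":0,"dz":0,"ax":0,"ay":0,"az":-1,"claw":30}]'|grep -E "eef|force"; done
python3 -m jog '[{"dx":0,"dy":0,"dz":0,"ax":0,"ay":0,"az":0,"claw":30},{"dx":0,"dy":0,"dz":0,"ax":0,"ay":0,"az":0,"claw":30}]'
python3 -c "
from rig import r
o=r.get_obs();print('M',o['moment'].round(3),o['force'],o['qpos'][5].round(3))"
```

```text
eef_pos: [524.1, -34.9, 263.4]
force: [0.3, -0.5, -0.2]
eef_pos: [524.1, -34.9, 263.4]
force: [0.3, -1.3, -0.2]
eef_pos: [524.2, -34.9, 263.4]
force: [-0.4, 0.3, -0.3]
eef_pos: [524.2, -34.9, 263.4]
force: [-0.5, -0.0, -0.4]
t: 22.4
eef_pos: [524.1, -34.9, 263.4]
tcp_rot: [2.182, -2.26, -0.0]
force: [-0.4, -0.2, 0.4]
finger_gap: 77.5
M [ 0.048  0.073 -0.043] [-0.42627886 -0.18608322  0.38728888] -0.343
```

```bash
python3 -m jog '[{"dx":0,"dy":0,"dz":0,"ax":0,"ay":0,"az":0,"claw":255},{"dx":0,"dy":0,"dz":0,"ax":0,"ay":0,"az":0,"claw":255},{"dx":0,"dy":0,"dz":0,"ax":0,"ay":0,"az":0,"claw":255},{"dx":0,"dy":0,"dz":0,"ax":0,"ay":0,"az":0,"claw":255},{"dx":0,"dy":0,"dz":0,"ax":0,"ay":0,"az":0,"claw":255},{"dx":0,"dy":0,"dz":0,"ax":0,"ay":0,"az":0,"claw":255}]' 25
python3 -c "
from rig import r
o=r.get_obs();print('M',o['moment'].round(3),o['force'],o['qpos'][5].round(3))"
```

```text
t: 23.0
eef_pos: [523.9, -34.9, 263.4]
tcp_rot: [2.184, -2.258, -0.001]
force: [-1.8, 0.7, 2.1]
finger_gap: 57.6
M [ 0.188  0.88  -0.052] [-1.81870829  0.71035221  2.11634822] -0.34
```

```bash
for i in 1 2; do python3 -m jog '[{"dx":0,"dy":0,"dz":0.0006,"ax":0,"ay":0,"az":0.167,"claw":255},{"dx":0,"dy":0,"dz":0.0013,"ax":0,"ay":0,"az":0.333,"claw":255}]'|grep -E "eef"
python3 -c "
from rig import r
o=r.get_obs();print('moving M',o['moment'].round(2),o['force'].round(1),o['qpos'][5].round(3))"
python3 -m jog '[{"dx":0,"dy":0,"dz":0,"ax":0,"ay":0,"az":0,"claw":255}]'|grep -E "eef|gap"
python3 -c "
from rig import r
o=r.get_obs();print('rest M',o['moment'].round(2),o['force'].round(1),o['qpos'][5].round(3))"; done
```

```text
eef_pos: [524.0, -34.9, 263.0]
moving M [0.29 0.98 0.29] [-1.8  0.7  1.8] -0.518
eef_pos: [524.0, -34.9, 263.0]
finger_gap: 57.8
rest M [ 0.27  0.93 -0.1 ] [-2.1  0.3  1.2] -0.516
eef_pos: [523.9, -34.8, 262.7]
moving M [0.39 1.26 0.33] [-2.8  2.2  3.4] -0.689
eef_pos: [524.0, -34.9, 262.7]
finger_gap: 57.9
rest M [ 0.36  1.17 -0.05] [-3.2  1.3  2.7] -0.688
```

```bash
for i in 1 2; do python3 -m jog '[{"dx":0,"dy":0,"dz":0.0006,"ax":0,"ay":0,"az":0.167,"claw":255},{"dx":0,"dy":0,"dz":0.0012,"ax":0,"ay":0,"az":0.333,"claw":255}]'|grep -E "eef"
python3 -c "
from rig import r
o=r.get_obs();print('moving M',o['moment'].round(2),o['force'].round(1),o['qpos'][5].round(3))"
python3 -m jog '[{"dx":0,"dy":0,"dz":0,"ax":0,"ay":0,"az":0,"claw":255},{"dx":0,"dy":0,"dz":0,"ax":0,"ay":0,"az":0,"claw":255}]'|grep -E "eef|gap"
python3 -c "
from rig import r
o=r.get_obs();print('rest M',o['moment'].round(2),o['force'].round(1),o['qpos'][5].round(3))"; done
```

```text
eef_pos: [523.9, -34.8, 262.3]
moving M [0.5  1.41 0.37] [-3.4  2.2  3.7] -0.862
eef_pos: [524.0, -34.8, 262.3]
finger_gap: 57.7
rest M [ 0.59  1.48 -0.08] [-4.3  1.3  3.7] -0.859
eef_pos: [524.1, -34.7, 262.0]
moving M [0.95 1.19 0.47] [-3.3  3.5  3.5] -1.037
eef_pos: [524.2, -34.7, 262.0]
finger_gap: 57.8
rest M [ 0.93  1.35 -0.09] [-4.   2.9  2.6] -1.034
```

```bash
python3 -m jog '[{"dx":0,"dy":0,"dz":0.0006,"ax":0,"ay":0,"az":0.167,"claw":255}]'|grep -E "eef"
python3 -c "
from rig import r
o=r.get_obs();print('moving M',o['moment'].round(2),o['force'].round(1),o['qpos'][5].round(3),o['joint_torque'][5])"
python3 -m jog '[{"dx":0,"dy":0,"dz":0.0006,"ax":0,"ay":0,"az":0.167,"claw":255}]'|grep -E "eef"
python3 -c "
from rig import r
o=r.get_obs();print('moving M',o['moment'].round(2),o['force'].round(1),o['qpos'][5].round(3),o['joint_torque'][5])"
for i in 1 2 3; do python3 -m jog '[{"dx":0,"dy":0,"dz":0,"ax":0,"ay":0,"az":0,"claw":255}]'|grep -E "eef|gap"
python3 -c "
from rig import r
o=r.get_obs();print('rest M',o['moment'].round(2),o['force'].round(1),o['qpos'][5].round(3),o['joint_torque'][5])"; done
python3 - <<'E'
from h import *
a=r.camera("scene")
cv2.imwrite("pics/tight.png",cv2.resize(a[130:230,230:330,::-1],None,fx=6,fy=6,interpolation=cv2.INTER_CUBIC))
E
```

```text
eef_pos: [524.5, -34.6, 261.9]
moving M [0.94 0.61 0.51] [-1.7  3.2  2.6] -1.121 2.016861140727997
eef_pos: [524.8, -34.6, 261.8]
moving M [0.92 0.44 0.54] [-1.3  2.3  2.3] -1.212 0.989389568567276
eef_pos: [524.8, -34.6, 261.8]
finger_gap: 57.7
rest M [ 0.89  0.22 -0.1 ] [0.  2.9 2.3] -1.211 -1.1052338406443596
eef_pos: [524.8, -34.6, 261.8]
finger_gap: 57.9
rest M [ 1.04 -0.02 -0.19] [0.1 3.1 2.6] -1.209 0.018450870411470532
eef_pos: [524.8, -34.6, 261.8]
finger_gap: 58.1
rest M [ 1.17 -0.32 -0.18] [2.2 2.8 1.3] -1.21 0.11591681744903326
```

View pics/tight.png

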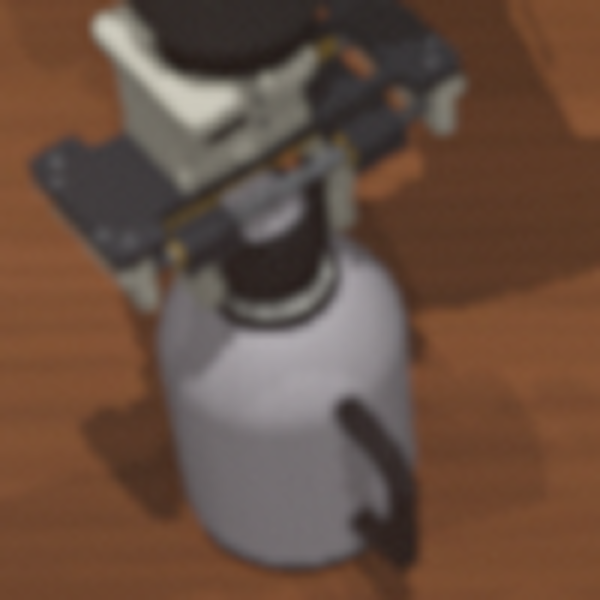

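```bash
python3 - <<'E'
from h import *
import cv2
a=r.camera("scene"); cv2.imwrite("pics/sc_now.png",a[:,:,::-1])
s0=cv2.imread("pics/scene0.png").astype(np.float32).mean(-1)
rel=cv2.imread("pics/rel.png"); rel=cv2.resize(rel,(100,100),interpolation=cv2.INTER_AREA).astype(np.float32).mean(-1)
ti=cv2.resize(cv2.imread("pics/tight.png"),(100,100),interpolation=cv2.INTER_AREA).astype(np.float32).mean(-1)
no=a.astype(np.float32).mean(-1)[130:230,230:330]
over=cv2.imread("pics/s3.png").astype(np.float32).mean(-1)[130:230,230:330]
def shift(A,B,x,y,w,h):
    p=cv2.phaseCorrelate(A[y:y+h,x:x+w].copy(),B[y:y+h,x:x+w].copy(),cv2.createHanningWindow((w,h),cv2.CV_32F)); return np.round(p[0],2),round(p[1],2)
s0=s0[130:230,230:330]
for nm,(A,B) in dict(rel_0=(s0,rel),tight_rel=(rel,ti),now_tight=(ti,no)).items():
    print(nm,"handle",shift(A,B,54,62,20,30),"body",shift(A,B,25,70,40,30))
out=np.hstack([cv2.resize(m[50:100,20:80],None,fx=4.3,fy=4.3,interpolation=cv2.INTER_CUBIC) for m in(s0,rel,no)])
cv2.imwrite("pics/cmp.png",out)
E
```

```text
rel_0 handle (array([ 0.21, -0.05]), 0.84) body (array([-0.13,  0.11]), 0.93)
tight_rel handle (array([-1.37,  1.15]), 0.65) body (array([-0.65,  0.63]), 0.77)
now_tight handle (array([0.02, 0.07]), 1.02) body (array([ 0.07, -0.  ]), 0.89)[ WARN:0@2.893] global loadsave.cpp:1063 imwrite_ Unsupported depth image for selected encoder is fallbacked to CV_8U.
```

View pics/cmp.png

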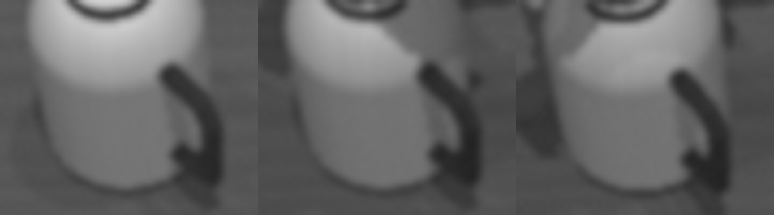

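The jug has turned about 2–3° with the cap (handle moved about 4–5 mm, far below the limit). The turning moment has risen from 0.29 to 0.54 N m, so the cap is tightening. I'll add one small 8° nudge for margin.

```bash
for k in 1 2; do python3 -m jog '[{"dx":0,"dy":0,"dz":0.0004,"ax":0,"ay":0,"az":0.133,"claw":255}]'|grep -E "eef"
python3 -c "
from rig import r
o=r.get_obs();print('moving M',o['moment'].round(2),o['force'].round(1),o['qpos'][5].round(3))"; done
python3 -m jog '[{"dx":0,"dy":0,"dz":0,"ax":0,"ay":0,"az":0,"claw":255},{"dx":0,"dy":0,"dz":0,"ax":0,"ay":0,"az":0,"claw":255}]'|grep -E "eef|gap"
python3 - <<'E'
from h import *
o=r.get_obs();print('rest M',o['moment'].round(2),o['force'].round(1),o['qpos'][5].round(3))
a=r.camera("scene"); cv2.imwrite("pics/sc2.png",a[:,:,::-1])
A=cv2.imread("pics/sc_now.png").astype(np.float32).mean(-1); B=a.astype(np.float32).mean(-1)
f=lambda x,y,w,h:cv2.phaseCorrelate(A[y:y+h,x:x+w].copy(),B[y:y+h,x:x+w].copy(),cv2.createHanningWindow((w,h),cv2.CV_32F))
print(f(284,192,20,30),f(255,200,40,30))
E
```

```text
eef_pos: [524.7, -34.8, 261.7]
moving M [ 0.71 -0.43  0.53] [1.4 2.8 2.2] -1.281
eef_pos: [524.6, -34.8, 261.6]
moving M [ 1.01 -0.09  0.61] [-0.7  3.   3.3] -1.353
eef_pos: [524.6, -34.9, 261.6]
finger_gap: 58.1
rest M [ 0.77 -0.64 -0.1 ] [1.8 2.1 2.5] -1.349
((-0.9342329687156461, 0.295577297517287), 1.0619315475225448) ((-1.16255241144491, 0.0011523888091939938), 0.9553680129845937)
```

Moving moment 0.61 N m, still rising, and well within the hand-tight range. I'll release and back off.

```bash
python3 -m jog '[{"dx":0,"dy":0,"dz":0,"ax":0,"ay":0,"az":0,"claw":0},{"dx":0,"dy":0,"dz":0,"ax":0,"ay":0,"az":0,"claw":0},{"dx":0,"dy":0,"dz":0,"ax":0,"ay":0,"az":0,"claw":0},{"dx":0,"dy":0,"dz":0,"ax":0,"ay":0,"az":0,"claw":0},{"dx":0,"dy":0,"dz":0,"ax":0,"ay":0,"az":0,"claw":0}]'|grep -E "eef|gap|force"
python3 -m jog '[{"dx":0,"dy":0,"dz":-0.03,"ax":0,"ay":0,"az":0,"claw":0},{"dx":0,"dy":0,"dz":-0.1,"ax":0,"ay":0,"az":0,"claw":0},{"dx":0,"dy":0,"dz":-0.3,"ax":0,"ay":0,"az":0,"claw":0},{"dx":0,"dy":0,"dz":-0.4,"ax":0,"ay":0,"az":0,"claw":0},{"dx":0,"dy":0,"dz":-0.4,"ax":0,"ay":0,"az":0,"claw":0},{"dx":0,"dy":0,"dz":-0.4,"ax":0,"ay":0,"az":0,"claw":0}]'|grep -E "eef|gap|force"
python3 - <<'E'
from h import *
a=r.camera("scene"); cv2.imwrite("pics/end_s.png",a[:,:,::-1])
s0=cv2.imread("pics/scene0.png")
f=lambda i:cv2.resize(i[140:230,240:330],None,fx=4.4,fy=4.4,interpolation=cv2.INTER_CUBIC)
cv2.imwrite("pics/end_c.png",np.hstack([f(s0),f(a[:,:,::-1])]))
A=s0.astype(np.float32).mean(-1); B=a.astype(np.float32).mean(-1)
g=lambda x,y,w,h:cv2.phaseCorrelate(A[y:y+h,x:x+w].copy(),B[y:y+h,x:x+w].copy(),cv2.createHanningWindow((w,h),cv2.CV_32F))
print(g(284,192,20,30),g(255,200,40,30)); print(r.get_obs()["t"])
E
```

```text
eef_pos: [524.0, -35.0, 261.2]
force: [-0.5, 0.0, 0.7]
finger_gap: 86.8
eef_pos: [524.3, -34.8, 383.0]
force: [-0.4, -0.5, -0.6]
finger_gap: 87.3
((-1.409459868224598, 0.7977998350310038), 0.44805295308430987) ((-0.718854412452373, 0.41238976761382773), 0.6628252285718917)
26.6
```

View pics/end_c.png

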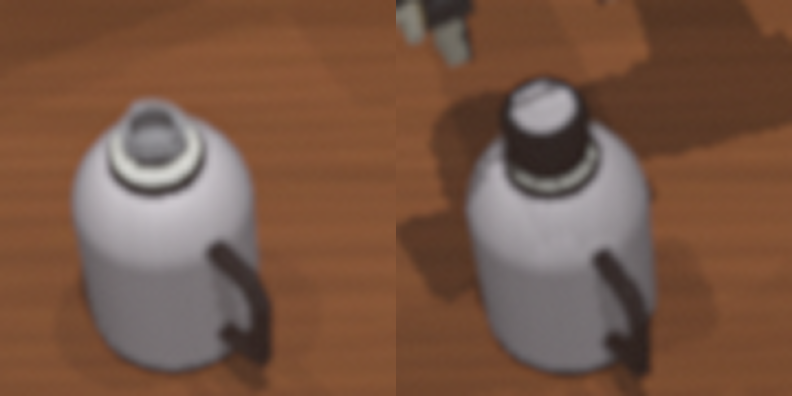

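The cap sits square on the neck and the jug is barely displaced. As a check, I'll read the moving moment with the hand free, to know the bias of the tightening readings.

```bash
for k in 1 2 3; do python3 -m jog '[{"dx":0,"dy":0,"dz":0,"ax":0,"ay":0,"az":0.133,"claw":0}]'|grep -E "gap"
python3 -c "
from rig import r
o=r.get_obs();print('moving M',o['moment'].round(2),o['qpos'][5].round(3),o['joint_vel'][5].round(2))"; done; python3 -m jog '[{"dx":0,"dy":0,"dz":0,"ax":0,"ay":0,"az":0,"claw":0},{"dx":0,"dy":0,"dz":0,"ax":0,"ay":0,"az":0,"claw":0}]'|grep force
python3 -c "
from rig import r
o=r.get_obs();print('rest M',o['moment'].round(2))"
```

```text
finger_gap: 87.8
moving M [ 0.04  0.01 -0.04] -1.422 -0.75
finger_gap: 87.5
moving M [-0.01  0.04 -0.07] -1.494 -0.7
finger_gap: 87.5
moving M [0.   0.01 0.01] -1.564 -0.69
force: [-0.2, 0.4, -0.1]
rest M [-0.01  0.05 -0.04]
```

The free hand reads about -0.04 N m, so the 0.61 N m was real tightening moment, in the middle of the hand-tight range. Handing in.

```bash
python3 -c "
from rig import r
o=r.get_obs();print(o['t'],o['eef_pos'],o['finger_gap']);print(r.close_job())"
```

```text
27.1 [523.91069092 -34.910186   380.5431704 ] 87.518135416551
the job is handed in; nothing more can be done
None
```

I picked up the black cap and screwed it clockwise onto the near jug until the resistance rose. I regripped once on the way, then let go and backed the hand clear above the jug. The job is handed in at 27 s of the 72 s; no verdict was reported.

**Screwing:** the cap followed the thread down about 14 mm a turn and met the ring about 193 mm up. It took about 0.85 turn in all, and I estimate it ended about 2 mm below first touch on the ring.

**Tightness:** the moment while turning rose from 0.29 to 0.61 N m. The free hand read about -0.04 N m at the same speed, so this puts it mid-range for hand-tight. I could not measure the clamping force itself.

**Last picture:** the cap is square on the neck and the fingers are clear.

**Checks that disagreed:**
- The moment with the hand at rest stayed near -0.1 N m, not about half of the turning value as the task text says.
- The jug turned a few degrees with the cap near the end. Its handle moved roughly 4–6 mm by image correlation, well under the 60 mm limit.
- The two cameras differed by about 3 mm in x for the same objects. I used the mean, and the cap then went over the neck without sideways force.

I kept clear of the mug, the tumbler and the stapler, but did not re-measure their positions at the end.

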